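Feed a slide carrier through the loader flap

ROBOT

A 6-joint arm with a two-finger parallel gripper is mounted at the origin on the work surface. World frame = base frame: x ahead of the robot, y to its left, z up, the work surface at z = 0. Lengths are in m, angles in rad, forces in N, time in s.
With the tool pointing down it reaches from about 0.275 to 0.725 m from the base axis. Payload 5.6 kg.
Tool frame: the origin (TCP) lies between the finger pads; the fingertips stand 17 mm ahead of it and the grasp point (between the pads) lies 2 mm behind it; z points along the fingers, y is the direction in which the jaws open and shut (so a half turn about z gives the same grasp; the last joint's range is limited). The gripper opens to 85 mm and grips with 20 to 120 N. Pads are 22 mm wide; open, the fingers measure 114 mm over their backs; the gripper's body (76 mm by 85 mm) begins 54 mm behind the grasp point. The pads swing forward as they close: fully open they stand 13 mm farther back than shut.
Start: joints at [1.449, 0.255, 0.108, 0, -1.424, -0.285], TCP at [0.218, 0.505, 0.248] pointing down, gripper open.
Joint ranges: [-2.95, 2.95], [-1.21, 1.97], [-1.09, 1.5], [-2.87, 1.71], [-2.94, -0.07], [-3.05, 3.05]. Speed limits (rad/s): [2.57, 2.57, 3.14, 3.14, 3.14, 3.14].

INTERFACE

Orientations are given as a rotation vector (axis times angle).
In Python, from bench import observe, get_image, get_calibration, sign_off, find_in, tip_of gives the robot as it stands.
- The arm moves only by the shell command python3 -m creep 'ROWS' [FORCE]. ROWS is a JSON object of lists of equal length, an entry for each row: "jaw": the opening, from -1 (shut) to 1 (fully open), so that 0 is half open; "xyz": the shift along the tool's x, y, z in mm, a list of three; "rotation": the turn, a rotation vector about the tool's x, y, z in degrees, a list of three. A call has 1 to 8 rows; each row is the pose to reach, as a shift and turn from the pose commanded when the call began, along the tool's axes at that moment; what a row does not reach only later rows make up. A row lasts 1/10 s, in which the tool goes at most 50 mm and 8.59 degrees, less where a joint would pass 70% of its speed; a pose out of reach is approached as far as the arm can. A call with a gripper value outside its range is refused whole. The fingers move at their own pace and stop on an object; FORCE is the grip in N (left out, the last holds). Time passes only in rows, so rows that repeat a pose let the fingers close. It gives the time, the measured TCP pose, the force and the opening at its end, in the units of the state.
- observe(): the state, without advancing time (a new reading comes with each control period).
- get_image(name): name is "scene" or "top"; returns (picture, depth): 420x560x3 uint8, red, green, blue; 420x560 float32, m along the optical axis (not along the pixel's ray), 0 where there is no reading.
- get_calibration(name): a dict with "mtx" (3x3 intrinsics, pixels), "R" (3x3) and "t" (3): a world point X has camera coordinates R X + t. Camera axes: x right, y down, z forward; pixel columns grow to the right and rows downward; lengths in m; the calibration is good to about 2 mm. A picture is of the moment at which its call begins. get_calibration takes no time and is no camera call.
- sign_off(): hands the job in, once; it reports no verdict.
Trained networks look in the newest picture that a camera, given by its name, has taken for a name from the list of things; names that differ only in an ending like _2 or _b are one class to them, and where a whole thing is asked for, a point or a joint stands for the part that bears it (a point fixed in the world has none). Each returns a list of dicts, best first, with "confidence" (0 to 1); they miss things now and then, are a little off and sometimes report something else, mostly with a low value. They report only what shows in the picture. A call takes as long as a camera call.
- find_in(camera, thing): "uv" ([column, row] in pixels, amid what is visible of it).
- tip_of(camera, thing): "uv" ([column, row] in pixels: a listed point, or the origin of a listed thing).
The state is a dict: "time": time; "joint_positions": joint angles; "joint_velocities": joint speeds; "joint_torque": joint torques, N m; "position": TCP position; "eef_rot": TCP orientation; "force": force on the tool from outside, world axes, zero at the start; "ft_torque": the same for the moment, N m; "grip_width": finger opening in m.
Only numpy, scipy, OpenCV 4.12 (cv2) and the standard library are available. Lean on these libraries where they do the work, as an engineer would, in place of code of your own. Each camera call takes 0.05 s, during which the arm holds its last target.

TASK

Push the black slide carrier along the loader's feed deck with the fingertips, through the hanging flap, until the whole carrier has dropped flat onto the sunken bed under the clear hood; then draw the fingers back out so that the flap swings shut behind it. Only push the carrier, never pick it up or tip it over, and leave the objective, the bottle and the dish where they stand.

Things in the scene. Friction and masses are not known exactly. Their poses are not given: they have to be found in the camera images.
- loader: Fixed white slide loader, 275 mm long (x), 160 wide (y), 110 tall. Origin: at table level, mid-width, in the plane of the closed flap; +x points into the loader, away from the robot give or take its yaw; z up. Feed deck: level, top at z = 40 mm, x = -145 to +4 mm, between side rails 8 mm high with inner faces at y = +-68 mm; its -x end is open.
- opening (a point): Middle of the opening at deck level (loader x = 0, z = 40 mm; axes as the loader). 136 mm wide; clear height 64 mm up to the lintel, which is 6 mm high with its front face at x = -4 mm. A clear hood (roof top at loader z = 110 mm) covers all beyond it, so the only way in is under the flap.
- bed (a point): Middle of the sunken receiving bed's surface (loader x = 65 mm, z = 31 mm; axes as the loader), under the clear hood. Just behind the flap, at loader x = +4 mm, the floor steps down 9 mm from deck to bed; the bed is 136 mm wide and runs to the back wall at loader x = 125 mm.
- flap (a joint): Angle of the aluminium flap, rad: 0 = hanging shut, growing as its lower edge swings inwards (+x) and up, stop at 1.3. Plate 130 mm wide, 56 high, 3 thick, 60 g; hinge along y at loader x = 0, z = 102 mm; lower edge 6 mm above the deck. No spring or latch: under 1 N opens it, and it falls shut by its weight. A carrier flat on the bed lies below its edge.
- carrier_mid (a point): Centre of the slide carrier, a flat black plate holding one glass slide: 84 mm long (its x), 46 mm wide (its y), 12 mm thick, 60 to 130 g, loose. It starts flat on the feed deck (this point at z = 46 mm, 6 mm above the deck), its +x end towards the flap, turned up to 0.35 rad from the loader's x. On the sunken bed this point is at z = 37 mm.
- objective: Loose microscope objective, steel, standing, 34 mm diameter, 50 mm tall, origin under its centre; beside the loader. Bystander.
- oil_bottle: Loose small amber bottle, 30 mm diameter, 60 mm tall, origin under its centre; beside the loader. Bystander.
- dish: Loose clear covered dish, 57 mm diameter, 14 mm tall, origin under its centre; beside the loader. Bystander.

How it is judged:
By the outcome, as a careful person would: the job done as asked, in the order asked, and still so for the second after the job is handed in, with the robot touching nothing.
It also fails if it takes over 43 s, if anything falls off the work surface, if the arm or the gripper's body presses on something with over 40 N, if the wrist force passes 120 N, or if a joint passes its speed limit or range.

## Working session

There is one attempt and no reset: what is moved stays moved. The work goes in short steps, Python scripts to look and compute and a shell command to move; the robot and the scene stay as the last step left them, time stands still between calls to the robot, and variables do not carry over. Pictures are saved under pics/ and viewed, and the job is handed in when it is done.

```bash
mkdir -p pics; ls; python3 - <<'E'
from bench import *
import cv2,numpy as np
s=observe();print(s)
for n in("scene","top"):
    p,d=get_image(n);cv2.imwrite(f"pics/{n}0.png",p[:,:,::-1]);np.save(f"pics/{n}0.npy",d)
    c=get_calibration(n);print(n,c)
    for t in("carrier_mid","opening","bed","loader","flap","objective","oil_bottle","dish"):
        print(t,[(np.round(q["uv"],1).tolist(),round(q["confidence"],2)) for q in tip_of(n,t)[:2]] if t!="flap" else find_in(n,t)[:2])
E
```

```text
pics
{'time': 0.0, 'joint_positions': array([ 1.44858466e+00,  2.55756138e-01,  1.06975635e-01, -4.99497274e-04,
       -1.42390754e+00, -2.84589557e-01]), 'joint_velocities': array([ 0.00078887,  0.00103831,  0.00064499, -0.00214211,  0.00161702,
        0.00013348]), 'joint_torque': array([ 7.10583959e-05, -3.86635637e+01,  2.37938225e+01,  5.36531880e+00,
       -6.23514672e-03,  3.68728408e-06]), 'position': array([0.21737727, 0.50469743, 0.24737574]), 'eef_rot': array([ 3.07492048e+00, -6.34329003e-01, -5.32179508e-04]), 'force': array([-0.24546255,  0.48193511, -0.58202568]), 'ft_torque': array([ 0.03490251, -0.00954765, -0.04723145]), 'grip_width': 0.08529189269137583}
scene {'mtx': array([[489.06615594,   0.        , 278.27978904],
       [  0.        , 489.06615594, 216.89434131],
       [  0.        ,   0.        ,   1.        ]]), 'R': array([[-0.38460251,  0.92289309, -0.01868828],
       [ 0.6882716 ,  0.27321883, -0.67203696],
       [-0.61511228, -0.27132972, -0.74028175]]), 't': array([ 0.21677786, -0.40683128,  1.29107685])}
carrier_mid [([289.1, 185.5], 0.96)]
opening []
bed []
loader [([275.5, 237.2], 0.97)]
flap []
objective [([373.6, 229.7], 0.79)]
oil_bottle [([204.5, 209.3], 0.92)]
dish [([349.2, 294.3], 0.97), ([372.2, 227.0], 0.25)]
top {'mtx': array([[379.11818615,   0.        , 277.89318259],
       [  0.        , 379.11818615, 209.09293636],
       [  0.        ,   0.        ,   1.        ]]), 'R': array([[-0.00982267, -0.99995064,  0.00149331],
       [-0.99394821,  0.00960029, -0.10942938],
       [ 0.10940964, -0.00255916, -0.99399345]]), 't': array([0.02985204, 0.65732604, 0.77191086])}
carrier_mid [([282.1, 262.3], 0.65)]
opening [([273.1, 217.2], 0.71)]
bed []
loader [([277.6, 221.9], 0.7)]
flap []
objective [([207.9, 258.2], 0.46)]
oil_bottle [([344.8, 224.9], 0.7)]
dish [([203.6, 192.5], 0.98)]
```

```bash
python3 - <<'E'
import cv2,numpy as np
a=cv2.imread("pics/scene0.png");b=cv2.imread("pics/top0.png")
cv2.imwrite("pics/s0c.png",cv2.resize(a[100:370,130:450],None,fx=2.2,fy=2.2,interpolation=cv2.INTER_CUBIC))
cv2.imwrite("pics/t0c.png",cv2.resize(b[120:320,160:400],None,fx=3,fy=3,interpolation=cv2.INTER_CUBIC))
E
```

```text
(no output)
```

View pics/s0c.png

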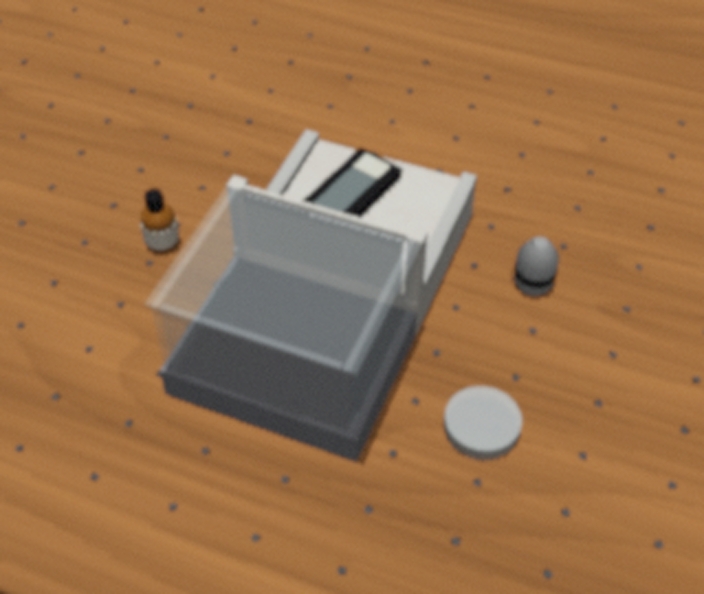

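View pics/t0c.png

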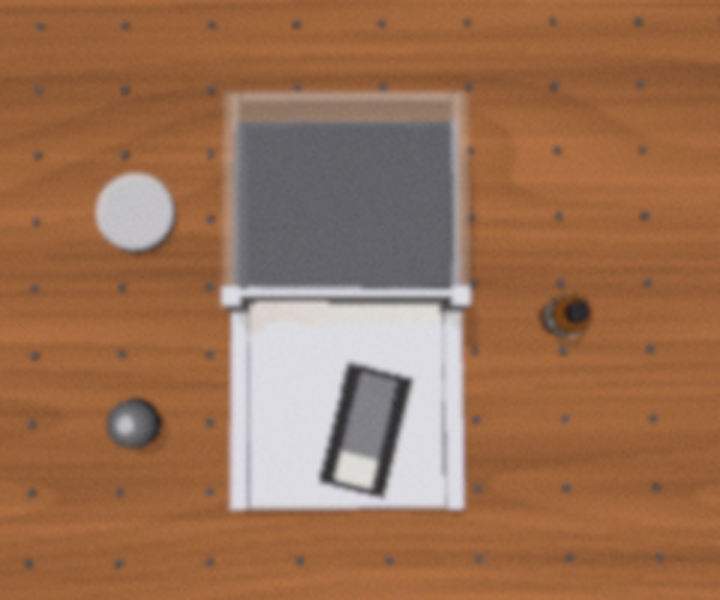

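The top crop shows the carrier at corners about (348,364), (411,380), (383,495) and (321,483), with its nose turned to the right. The loader looks nearly square to the picture. The bystanders are clear of the deck on both sides.

```bash
cat > h.py <<'E'
import numpy as np,cv2
from bench import *
from scipy.spatial.transform import Rotation as Ro
def ray(n,uv,z):
    c=get_calibration(n);K,R,t=c["mtx"],np.array(c["R"]),np.array(c["t"])
    d=R.T@np.linalg.solve(K,[uv[0],uv[1],1.]);o=-R.T@t
    return o+d*(z-o[2])/d[2]
def px(n,X):
    c=get_calibration(n);q=c["mtx"]@(np.array(c["R"])@X+c["t"]);return q[:2]/q[2]
E
python3 - <<'E'
from h import *
f=lambda u,v:(160+u/3,120+v/3)
for nm,u,v,z in [("deckL",230,510,.048),("deckR",465,510,.048),("railLin",250,509,.048),("railRin",443,509,.048),("lintelL",222,296,.11),("lintelR",471,296,.11),("hoodBL",227,95,.11),("hoodBR",465,95,.11),("c1",348,364,.052),("c2",411,380,.052),("c3",383,495,.052),("c4",321,483,.052)]:
    print(nm,ray("top",f(u,v),z).round(4))
print("mid",ray("scene",(289.1,185.5),.046),ray("top",(282.1,262.3),.046))
print("open",ray("top",(273.1,217.2),.04))
print("loader",ray("scene",(275.5,237.2),0),ray("top",(277.6,221.9),0))
s=observe();print(Ro.from_rotvec(s["eef_rot"]).as_matrix().round(3))
# point cloud of top near loader : deck & rails
d=np.load("pics/top0.npy");c=get_calibration("top");K=c["mtx"]
v,u=np.mgrid[:420,:560];P=np.stack([(u-K[0,2])/K[0,0]*d,(v-K[1,2])/K[1,1]*d,d],-1)
W=(P-c["t"])@np.array(c["R"]);np.save("pics/W0.npy",W)
for uu in (240,250,270,300,308,312):print(uu,[ (W[r,uu].round(3).tolist()) for r in (215,219,230,270)])
m=(abs(W[...,2]-.048)<.003)&(d>0)
print("deck z",np.median(W[235:285,245:260,2]))
E
```

```text
deckL [0.4902 0.1097 0.048 ]
deckR [ 0.4886 -0.051   0.048 ]
railLin [0.4907 0.096  0.048 ]
railRin [ 0.4894 -0.036   0.048 ]
lintelL [0.6317 0.1085 0.11  ]
lintelR [ 0.6301 -0.0516  0.11  ]
hoodBL [0.7639 0.1056 0.11  ]
hoodBR [ 0.7624 -0.0505  0.11  ]
c1 [0.5887 0.0281 0.052 ]
c2 [ 0.5773 -0.0152  0.052 ]
c3 [0.4996 0.005  0.052 ]
c4 [0.508  0.0472 0.052 ]
mid [0.54444961 0.01494228 0.046     ] [0.54545935 0.01584388 0.046     ]
open [0.63999435 0.03376774 0.04      ]
loader [0.63532671 0.02436999 0.        ] [0.6329764  0.02428617 0.        ]
[[ 0.918 -0.396 -0.   ]
 [-0.396 -0.918 -0.   ]
 [-0.     0.    -1.   ]]
240 [[0.639, 0.097, 0.11], [0.632, 0.098, 0.095], [0.613, 0.103, 0.047], [0.531, 0.103, 0.048]]
250 [[0.639, 0.078, 0.108], [0.636, 0.082, 0.053], [0.613, 0.083, 0.041], [0.53, 0.083, 0.041]]
270 [[0.638, 0.039, 0.11], [0.635, 0.04, 0.052], [0.613, 0.041, 0.039], [0.53, 0.041, 0.049]]
300 [[0.638, -0.019, 0.109], [0.635, -0.022, 0.05], [0.612, -0.023, 0.04], [0.529, -0.021, 0.039]]
308 [[0.637, -0.034, 0.112], [0.633, -0.038, 0.066], [0.612, -0.039, 0.047], [0.529, -0.037, 0.049]]
312 [[0.637, -0.042, 0.11], [0.63, -0.042, 0.109], [0.612, -0.048, 0.045], [0.529, -0.046, 0.046]]
deck z 0.03911926967708236
```

```bash
cat >> h.py <<'E'
def go(target,yaw=-0.01,th=22):
    s=observe();R=Ro.from_rotvec(s["eef_rot"])
    th=np.radians(th)
    c,sn=np.cos(th),np.sin(th)
    M=np.array([[c,0,sn],[0,-1,0],[sn,0,-c]])
    G=Ro.from_euler("z",yaw)*Ro.from_matrix(M)
    print("xyz",(R.inv().apply(np.array(target)-s["position"])*1000).round(1),"rot",np.degrees((R.inv()*G).as_rotvec()).round(2))
E
python3 -c "
from h import *
go([.45,.02,.15])
go([.45,.02,.20])"
```

```text
xyz [405.4 353.6  98.3] rot [  4.37  21.71 -22.45]
xyz [405.4 353.6  48.3] rot [  4.37  21.71 -22.45]
```

```bash
python3 -m creep '{"jaw":[-0.5,-0.5,-0.5,-0.5,-0.5,-0.5,-0.5,-0.5],"xyz":[[15,13,2],[40,35,5],[70,61,8],[100,87,12],[130,113,16],[160,140,19],[190,166,23],[203,177,24]],"rotation":[[0,0,0],[0.5,2,-2],[1,4,-4],[1.5,7,-7],[2,9,-9],[2,11,-11],[2,11,-11],[2,11,-11]]}'; python3 -c "
from h import *
go([.45,.02,.15])"
```

```text
time: 1.7
position: [0.3341, 0.2595, 0.224]
eef_rot: [3.104, -0.335, 0.305]
force: [0.4, 0.5, -0.1]
grip_width: 0.0217
xyz [147.3 210.6 101. ] rot [  2.46  10.75 -11.45]
```

```bash
python3 -m creep '{"jaw":[-0.5,-0.5,-0.5,-0.5,-0.5,-0.5,-0.5,-0.5],"xyz":[[12,18,8],[38,54,26],[64,91,44],[90,130,62],[116,166,80],[136,195,93],[147,211,101],[147,211,101]],"rotation":[[0,1,-1],[0.5,3,-3],[1,5,-5],[1.5,7,-7.5],[2,9,-9.5],[2.5,10.7,-11.4],[2.5,10.7,-11.4],[2.5,10.7,-11.4]]}'; python3 - <<'E'
from h import *
s=observe();print(s["position"],Ro.from_rotvec(s["eef_rot"]).as_matrix().round(3),s["time"],s["grip_width"],s["force"])
go([.463,.02,.068])
for n in("scene","top"):
    p,d=get_image(n);cv2.imwrite(f"pics/{n}1.png",p[:,:,::-1]);np.save(f"pics/{n}1.npy",d)
a=cv2.imread("pics/scene1.png");b=cv2.imread("pics/top1.png")
o=np.hstack([cv2.resize(a[60:300,160:440],None,fx=1.4,fy=1.4),cv2.resize(b[160:400,160:440],None,fx=1.4,fy=1.4)])
cv2.imwrite("pics/j1.png",o)
E
```

```text
time: 2.5
position: [0.4495, 0.0202, 0.1493]
eef_rot: [3.082, -0.021, 0.596]
force: [0.4, 0.3, 0.9]
grip_width: 0.0218
[0.44947154 0.02015122 0.14925513] [[ 0.928 -0.014  0.373]
 [-0.013 -1.    -0.005]
 [ 0.373 -0.001 -0.928]] 2.5 0.02175310330034133 [0.44650669 0.28500273 0.85368284]
xyz [-17.7   0.   80.4] rot [ 0.05  0.12 -0.22]
```

View pics/j1.png

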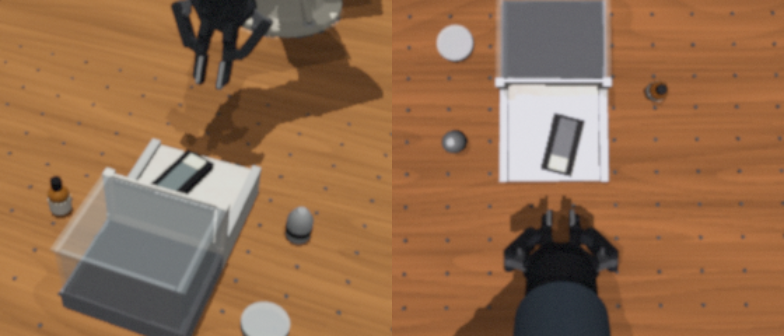

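The left panel (scene) shows the two fingertips near (200,80) and (222,85), clear of the loader. The right panel (top) shows them at about (548,215) and (573,215), behind the open deck end, with the finger knuckles spread from about 505 to 617. Next I check the tip geometry with the depth images.

```bash
python3 - <<'E'
from h import *
s=observe();R=Ro.from_rotvec(s["eef_rot"]).as_matrix()
for n in("scene","top"):
    d=np.load(f"pics/{n}1.npy");c=get_calibration(n);K=c["mtx"]
    v,u=np.mgrid[:420,:560];P=np.stack([(u-K[0,2])/K[0,0]*d,(v-K[1,2])/K[1,1]*d,d],-1)
    W=((P-c["t"])@np.array(c["R"]))[d>0]
    T=(W-s["position"])@R*1000
    T=T[(abs(T[:,1])<90)&(abs(T[:,0])<60)&(T[:,2]<45)&(T[:,2]>-90)]
    print(n,len(T))
    for z in range(-90,45,6):
        q=T[(T[:,2]>=z)&(T[:,2]<z+6)]
        if len(q):print(z,len(q),"x",np.percentile(q[:,0],[3,97]).round(0),"y",np.percentile(q[:,1],[2,25,75,98]).round(0))
E
```

```text
scene 2275
-90 201 x [-2. 19.] y [-48. -26.  19.  46.]
-84 252 x [-7. 19.] y [-61. -38.  29.  61.]
-78 250 x [-3. 19.] y [-62. -30.  32.  63.]
-72 195 x [-3. 17.] y [-59. -26.  26.  62.]
-66 163 x [-8. 17.] y [-56. -20.  22.  59.]
-60 162 x [-13.  17.] y [-54. -20.  43.  55.]
-54 150 x [-14.  17.] y [-50. -21.  40.  53.]
-48 135 x [-12.  15.] y [-46. -21.  38.  50.]
-42 152 x [-11.  13.] y [-44. -22.  34.  45.]
-36 136 x [-10.  13.] y [-41. -26.  24.  42.]
-30 85 x [-7. 13.] y [-33. -20.  24.  37.]
-24 60 x [-8. 11.] y [-23. -17.  17.  26.]
-18 68 x [-11.  12.] y [-22. -17.  14.  26.]
-12 65 x [-10.  12.] y [-23. -16.  15.  25.]
-6 65 x [-6. 11.] y [-22. -17.  15.  25.]
0 58 x [-9. 11.] y [-22. -16.  16.  24.]
6 52 x [-8. 11.] y [-21. -15.  14.  25.]
12 26 x [-11.  10.] y [-16. -14.  13.  18.]
top 1714
-90 158 x [-5. 19.] y [-50. -40.  37.  51.]
-84 303 x [-13.  18.] y [-63. -55.  54.  62.]
-78 178 x [-2. 18.] y [-65. -49.  47.  63.]
-72 142 x [ 2. 16.] y [-60. -42.  43.  59.]
-66 117 x [ 3. 16.] y [-57. -19.  21.  57.]
-60 110 x [-9. 16.] y [-55. -42.  42.  54.]
-54 105 x [-12.  16.] y [-52. -41.  40.  50.]
-48 68 x [-13.  12.] y [-49. -38.  37.  48.]
-42 196 x [-11.  11.] y [-43. -33.  33.  43.]
-36 113 x [-8. 11.] y [-43. -29.  25.  40.]
-30 47 x [ 4. 12.] y [-38. -25.  20.  29.]
-24 31 x [-4. 10.] y [-28. -12.  12.  27.]
-18 25 x [ 2. 10.] y [-23. -15.  12.  21.]
-12 30 x [ 4. 10.] y [-24. -19.  17.  23.]
-6 29 x [ 4. 11.] y [-23. -14.  18.  23.]
0 26 x [ 4. 10.] y [-25. -19.  16.  22.]
6 29 x [4. 9.] y [-24. -18.  16.  23.]
12 7 x [ 9. 10.] y [-17. -15.  14.  16.]
```

```bash
python3 -m creep '{"jaw":[-0.5,-0.5,-0.5,-0.5,-0.5],"xyz":[[-3,0,15],[-9,0,42],[-16,0,73],[-19,0,86],[-19,0,86]],"rotation":[[0,0,0],[0,0,0],[0,0,0],[0,0,0],[0,0,0]]}'; python3 - <<'E'
from h import *
s=observe();print(s["position"],Ro.from_rotvec(s["eef_rot"]).as_matrix().round(3),s["time"])
go([.53,.02,.062])
for n in("scene","top"):
    p,d=get_image(n);cv2.imwrite(f"pics/{n}2.png",p[:,:,::-1])
a=cv2.imread("pics/scene2.png");b=cv2.imread("pics/top2.png")
o=np.hstack([cv2.resize(a[60:300,160:440],None,fx=1.4,fy=1.4),cv2.resize(b[160:400,160:440],None,fx=1.4,fy=1.4)])
cv2.imwrite("pics/j2.png",o)
E
```

```text
time: 3.1
position: [0.463, 0.0226, 0.0615]
eef_rot: [3.083, -0.013, 0.592]
force: [-0.2, -0.6, 0.1]
grip_width: 0.0217
[0.46299139 0.02257127 0.06147064] [[ 0.929 -0.008  0.371]
 [-0.007 -1.    -0.004]
 [ 0.371  0.001 -0.929]] 3.1
xyz [62.5  2.  24.3] rot [0.02 0.25 0.11]
```

View pics/j2.png

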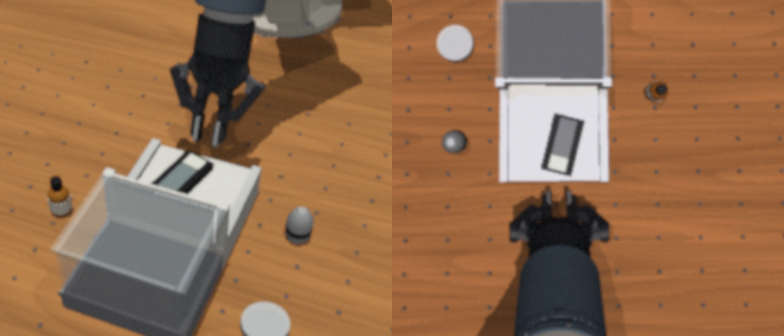

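```bash
python3 -m creep '{"jaw":[-0.5,-0.5,-0.5,-0.5,-0.5,-0.5,-0.5,-0.5],"xyz":[[5.6,1,2.2],[13,2,5.2],[20.4,2,8.2],[27.8,2,11.1],[35.2,2,14.1],[42.7,2,17.1],[50.1,2,20],[55.7,2,22.3]],"rotation":[[0,0,0],[0,0,0],[0,0,0],[0,0,0],[0,0,0],[0,0,0],[0,0,0],[0,0,0]]}'; python3 - <<'E'
from h import *
s=observe();print(s["position"],s["force"],s["time"])
go([.53,.02,.062])
for n in("scene","top"):
    p,d=get_image(n);cv2.imwrite(f"pics/{n}3.png",p[:,:,::-1])
    print([(q["uv"],q["confidence"],ray(n,q["uv"],.046).round(4)) for q in tip_of(n,"carrier_mid")])
a=cv2.imread("pics/scene3.png");b=cv2.imread("pics/top3.png")
o=np.hstack([cv2.resize(a[120:280,200:360],None,fx=2.5,fy=2.5),cv2.resize(b[190:350,200:360],None,fx=2.5,fy=2.5)])
cv2.imwrite("pics/j3.png",o)
E
```

```text
time: 4.0
position: [0.5252, 0.02, 0.0636]
eef_rot: [3.083, -0.016, 0.599]
force: [-3.2, -0.1, 3.6]
grip_width: 0.0215
[0.52518289 0.02001119 0.06355779] [-3.24708616 -0.06932713  3.64804605] 4.0
xyz [ 3.9 -0.   3.2] rot [-0.07  0.02 -0.02]
[([290.6, 200.0], 0.87, array([0.5787, 0.0316, 0.046 ]))]
[([276.4, 243.4], 0.79, array([0.5846, 0.0273, 0.046 ]))]
```

View pics/j3.png

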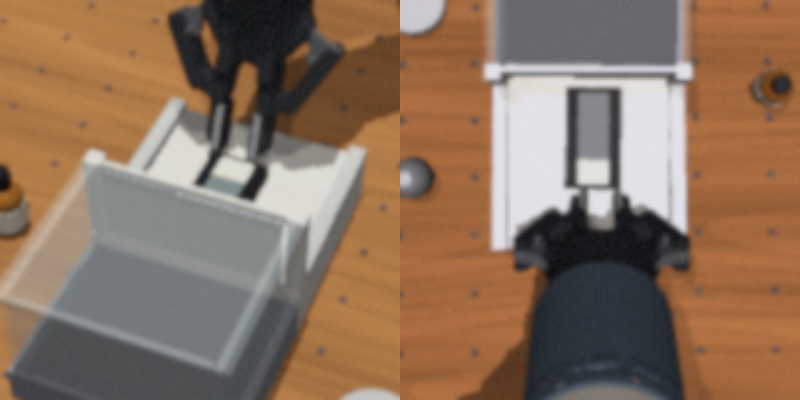

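The carrier is now straight in the top view (right panel). Its rear edge is at about (593,187), with both fingertips on it. Before going on I check the height.

```bash
python3 -m creep '{"jaw":[-0.5,-0.5],"xyz":[[0,0,0],[0,0,0]],"rotation":[[0,0,0],[0,0,0]]}'; python3 - <<'E'
from h import *
p,d=get_image("scene")
s=observe();print(s["position"],s["force"],s["time"])
R=Ro.from_rotvec(s["eef_rot"]).as_matrix();print(R.round(3))
c=get_calibration("scene");K=c["mtx"]
v,u=np.mgrid[:420,:560];P=np.stack([(u-K[0,2])/K[0,0]*d,(v-K[1,2])/K[1,1]*d,d],-1)
W=((P-c["t"])@np.array(c["R"]))[d>0]
T=(W-s["position"])@R*1000
m=(abs(T[:,1])<26)&(T[:,0]<20)&(T[:,0]>-12)&(T[:,2]>0)&(T[:,2]<40)
for t,w in sorted(zip(T[m].round(0).tolist(),(W[m]*1000).round(0).tolist()),key=lambda a:a[0][2])[::4]:print(t,w)
E
```

```text
time: 4.4
position: [0.524, 0.02, 0.0633]
eef_rot: [3.084, -0.015, 0.598]
force: [0.0, -0.2, 0.3]
grip_width: 0.021
[0.5240121  0.01997698 0.06334072] [-0.13829762 -0.11949636 -0.27402791] 4.45
[[ 0.927 -0.01   0.374]
 [-0.009 -1.    -0.002]
 [ 0.374 -0.001 -0.927]]
[-7.0, 10.0, 0.0] [517.0, 10.0, 60.0]
[4.0, 20.0, 1.0] [528.0, 0.0, 64.0]
[8.0, 10.0, 1.0] [532.0, 10.0, 66.0]
[6.0, -21.0, 1.0] [530.0, 41.0, 65.0]
[1.0, 11.0, 2.0] [525.0, 9.0, 62.0]
[-4.0, -24.0, 2.0] [521.0, 44.0, 60.0]
[14.0, 16.0, 3.0] [538.0, 4.0, 66.0]
[6.0, -21.0, 3.0] [531.0, 41.0, 63.0]
[10.0, 15.0, 4.0] [535.0, 5.0, 63.0]
[8.0, -16.0, 4.0] [533.0, 36.0, 63.0]
[5.0, 19.0, 5.0] [530.0, 1.0, 61.0]
[7.0, -14.0, 5.0] [532.0, 34.0, 61.0]
[11.0, -18.0, 5.0] [536.0, 37.0, 63.0]
[7.0, 20.0, 6.0] [533.0, -0.0, 60.0]
[9.0, 17.0, 7.0] [535.0, 3.0, 60.0]
[10.0, 13.0, 7.0] [536.0, 7.0, 60.0]
[3.0, -19.0, 7.0] [530.0, 39.0, 58.0]
[7.0, -22.0, 7.0] [533.0, 42.0, 59.0]
[-2.0, -23.0, 8.0] [525.0, 43.0, 55.0]
[4.0, -23.0, 8.0] [531.0, 43.0, 58.0]
[4.0, 11.0, 9.0] [531.0, 9.0, 57.0]
[11.0, 16.0, 10.0] [537.0, 4.0, 58.0]
[3.0, 11.
[... 1159 characters left out ...]
8.0, 24.0, 21.0] [524.0, -4.0, 41.0]
[-9.0, 9.0, 21.0] [524.0, 11.0, 40.0]
[-7.0, 5.0, 21.0] [525.0, 15.0, 41.0]
[-6.0, -4.0, 21.0] [526.0, 24.0, 42.0]
[-12.0, -18.0, 21.0] [521.0, 38.0, 40.0]
[-10.0, -23.0, 21.0] [523.0, 43.0, 40.0]
[-6.0, 17.0, 22.0] [526.0, 3.0, 40.0]
[-10.0, 3.0, 22.0] [523.0, 17.0, 39.0]
[-6.0, -6.0, 22.0] [527.0, 26.0, 41.0]
[-6.0, -14.0, 22.0] [527.0, 34.0, 41.0]
[-7.0, -22.0, 22.0] [526.0, 42.0, 40.0]
[-4.0, 22.0, 23.0] [529.0, -2.0, 40.0]
[-4.0, 24.0, 24.0] [529.0, -4.0, 40.0]
[1.0, 24.0, 26.0] [534.0, -4.0, 39.0]
[5.0, 26.0, 27.0] [539.0, -6.0, 40.0]
[10.0, 24.0, 29.0] [544.0, -4.0, 40.0]
[12.0, 23.0, 30.0] [546.0, -3.0, 40.0]
[18.0, 22.0, 32.0] [552.0, -2.0, 41.0]
```

```bash
python3 -m creep '{"jaw":[-0.5,-0.5,-0.5,-0.5],"xyz":[[-4,-1,-1],[-4.5,-6,0.5],[-4,-6,1],[-4,-6,1]],"rotation":[[0,0,0],[0,-3,0],[0,-3,0],[0,-3,0]]}'; python3 - <<'E'
from h import *
for i in range(2):
    p,d=get_image("top")
s=observe();print(s["position"],s["force"],s["time"])
R=Ro.from_rotvec(s["eef_rot"]).as_matrix();print(R.round(3))
q=tip_of("top","carrier_mid");print([(ray("top",a["uv"],.046),a["confidence"]) for a in q])
go([.575,.026,.0612],th=19)
go([.619,.026,.0612],th=19)
cv2.imwrite("pics/j4.png",cv2.resize(p[190:350,200:360,::-1],None,fx=3.6,fy=3.6))
E
```

```text
time: 4.85
position: [0.5219, 0.0265, 0.0615]
eef_rot: [3.098, -0.015, 0.521]
force: [-0.3, 0.5, 0.2]
grip_width: 0.0214
[0.52081813 0.02571188 0.06094939] [-0.65967246 -0.74975146 -0.18496698] 4.95
[[ 0.945 -0.01   0.326]
 [-0.009 -1.    -0.003]
 [ 0.326 -0.001 -0.945]]
[(array([0.58415701, 0.02479493, 0.046     ]), 0.83)]
xyz [51.5 -0.9 17.4] rot [-0.04  0.02  0.  ]
xyz [93.1 -1.4 31.7] rot [-0.04  0.02  0.  ]
```

View pics/j4.png

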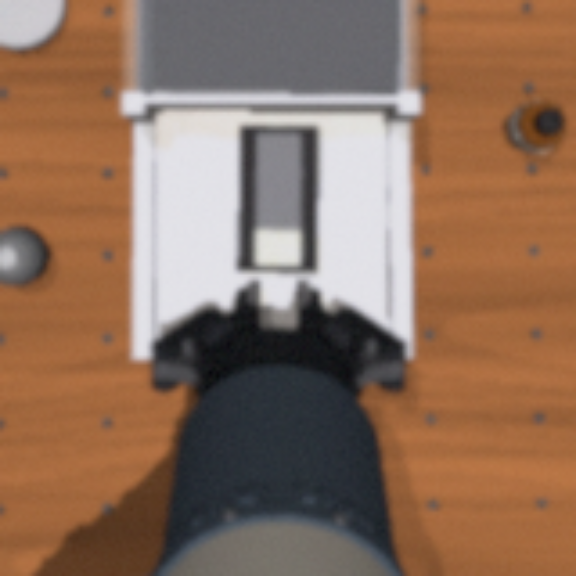

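The fingers are lined up with the carrier's rear edge (240–316, 270 in the crop), and it is square to the loader. I push on.

```bash
python3 -m creep '{"jaw":[-0.5,-0.5,-0.5,-0.5,-0.5,-0.5,-0.5,-0.5],"xyz":[[4.7,0,1.6],[12.3,0,4.2],[20,0,6.9],[28,0,9.7],[36,0,12.4],[44,0,15.2],[52,0,17.9],[56.7,0,19.6]],"rotation":[[0,0,0],[0,0,0],[0,0,0],[0,0,0],[0,0,0],[0,0,0],[0,0,0],[0,0,0]]}'; python3 - <<'E'
from h import *
for n in("scene","top"):
    p,d=get_image(n);cv2.imwrite(f"pics/{n}5.png",p[:,:,::-1])
    print([(q["uv"],q["confidence"],ray(n,q["uv"],.046).round(4)) for q in tip_of(n,"carrier_mid")])
s=observe();print(s["position"],s["force"],s["time"])
a=cv2.imread("pics/scene5.png");b=cv2.imread("pics/top5.png")
o=np.hstack([cv2.resize(a[120:280,200:360],None,fx=2.5,fy=2.5),cv2.resize(b[150:310,200:360],None,fx=2.5,fy=2.5)])
cv2.imwrite("pics/j5.png",o)
E
```

```text
time: 5.8
position: [0.5819, 0.0255, 0.0609]
eef_rot: [3.098, -0.016, 0.518]
force: [-1.0, -0.3, 0.4]
grip_width: 0.0217
[]
[([276.2, 214.5], 0.86, array([0.6451, 0.0271, 0.046 ]))]
[0.58102015 0.0254293  0.06082607] [-0.05583884 -0.94609851 -0.32204313] 6.0
```

View pics/j5.png

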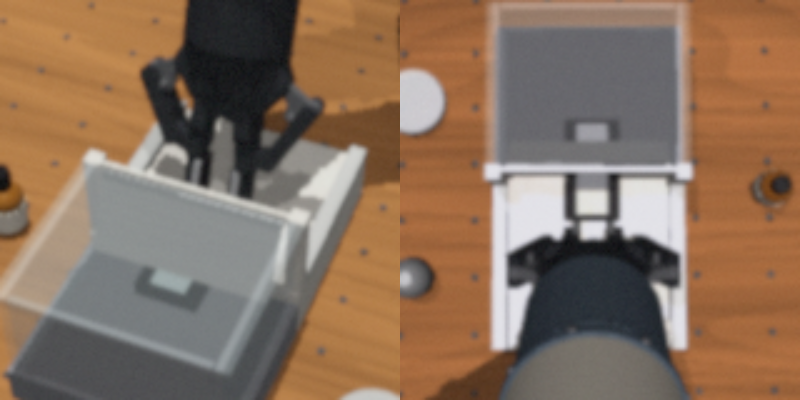

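The carrier is half through: the flap is lifted and its nose lies under the hood at (170,290) in the scene panel. The rear edge is at (592,218) in the top panel.

```bash
python3 -m creep '{"jaw":[-0.5,-0.5,-0.5,-0.5,-0.5,-0.5,-0.5,-0.5],"xyz":[[4,0,1.4],[9,0,3.1],[14.5,0,5],[20,0,6.9],[26,0,9],[31,0,10.7],[36,0,12.4],[39,0,13.5]],"rotation":[[0,0,0],[0,0,0],[0,0,0],[0,0,0],[0,0,0],[0,0,0],[0,0,0],[0,0,0]]}'; python3 - <<'E'
from h import *
for n in("scene","top"):
    p,d=get_image(n);cv2.imwrite(f"pics/{n}6.png",p[:,:,::-1])
    print([(q["uv"],q["confidence"],ray(n,q["uv"],.046).round(4)) for q in tip_of(n,"carrier_mid")])
s=observe();print(s["position"],s["force"],s["time"])
a=cv2.imread("pics/scene6.png");b=cv2.imread("pics/top6.png")
o=np.hstack([cv2.resize(a[120:280,200:360],None,fx=2.5,fy=2.5),cv2.resize(b[150:310,200:360],None,fx=2.5,fy=2.5)])
cv2.imwrite("pics/j6.png",o)
E
```

```text
time: 6.8
position: [0.6228, 0.025, 0.0608]
eef_rot: [3.098, -0.016, 0.518]
force: [0.2, -0.7, 0.0]
grip_width: 0.0214
[]
[]
[0.62239822 0.0250548  0.06091823] [-0.11313472  0.72884614  0.41387797] 7.0
```

View pics/j6.png

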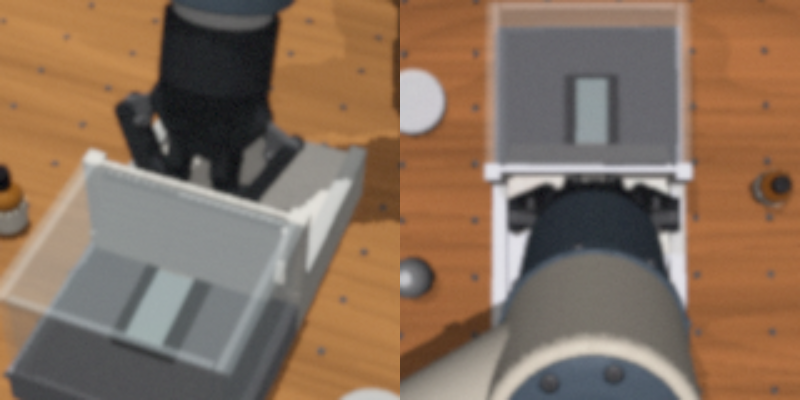

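```bash
python3 -m creep '{"jaw":[-0.5,-0.5,-0.5,-0.5,-0.5],"xyz":[[2,0,0.7],[4,0,1.4],[5.7,0,2],[5.7,0,2],[5.7,0,2]],"rotation":[[0,0,0],[0,0,0],[0,0,0],[0,0,0],[0,0,0]]}'; python3 - <<'E'
from h import *
for z in(.043,.052):print("front before",ray("top",(437/2-0+0,179.2),z).round(4))
for n in("scene","top"):
    p,d=get_image(n);cv2.imwrite(f"pics/{n}7.png",p[:,:,::-1])
    print(n,[(q["uv"],q["confidence"],ray(n,q["uv"],.037).round(4)) for q in tip_of(n,"carrier_mid")+tip_of(n,"bed")])
s=observe();print(s["position"],s["force"],s["time"])
a=cv2.imread("pics/scene7.png");b=cv2.imread("pics/top7.png")
o=np.hstack([cv2.resize(a[160:280,200:320],None,fx=3.3,fy=3.3),cv2.resize(b[150:270,220:340],None,fx=3.3,fy=3.3)])
cv2.imwrite("pics/j7.png",o)
E
```

```text
time: 7.5
position: [0.6285, 0.025, 0.0609]
eef_rot: [3.098, -0.015, 0.518]
force: [0.2, 0.3, 0.3]
grip_width: 0.0213
front before [0.7221 0.1494 0.043 ]
front before [0.7204 0.148  0.052 ]
scene []
top []
[0.62828501 0.02496478 0.06082097] [-0.3816058  -0.02055741 -0.31353647] 7.8
```

View pics/j7.png

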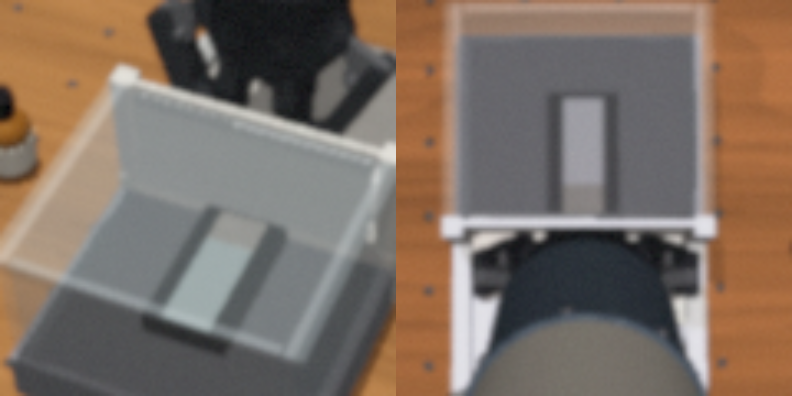

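The scene panel shows the whole carrier on the bed under the hood, front edge about (143,322)–(228,350) and rear edge about (207,207)–(287,232). I check that it is flat.

```bash
python3 - <<'E'
from h import *
f=lambda u,v:(200+u/3.3,160+v/3.3)
for z in(.043,.052):
  P=[ray("scene",f(*q),z) for q in((143,316),(228,345),(207,207),(287,232))]
  print(z,np.round(P,4).tolist(),np.linalg.norm(P[0]-P[2]),np.linalg.norm(P[0]-P[1]))
g=lambda u,v:(220+u/3.3-120,150+v/3.3)
for q in((946-396*0-0,92),):pass
for z in (.043,):
  print([ray("top",(220+(u-396)/3.3,150+v/3.3),z).round(4).tolist() for u,v in((547,94),(617,94),(547,214),(617,214))])
a=cv2.imread("pics/scene7.png")
cv2.imwrite("pics/j8.png",cv2.resize(a[180:275,215:325],None,fx=6.5,fy=6.2,interpolation=cv2.INTER_CUBIC))
E
```

```text
0.043 [[0.7248, 0.0052, 0.043], [0.7255, 0.0521, 0.043], [0.6458, 0.0055, 0.043], [0.6463, 0.0517, 0.043]] 0.07896544862359713 0.04691154011179562
0.052 [[0.7308, 0.0087, 0.052], [0.7315, 0.055, 0.052], [0.653, 0.009, 0.052], [0.6535, 0.0546, 0.052]] 0.07786087571255779 0.04625533898426662
[[0.7227, 0.0487, 0.043], [0.7223, 0.0035, 0.043], [0.6449, 0.0492, 0.043], [0.6444, 0.0044, 0.043]]
```

View pics/j8.png

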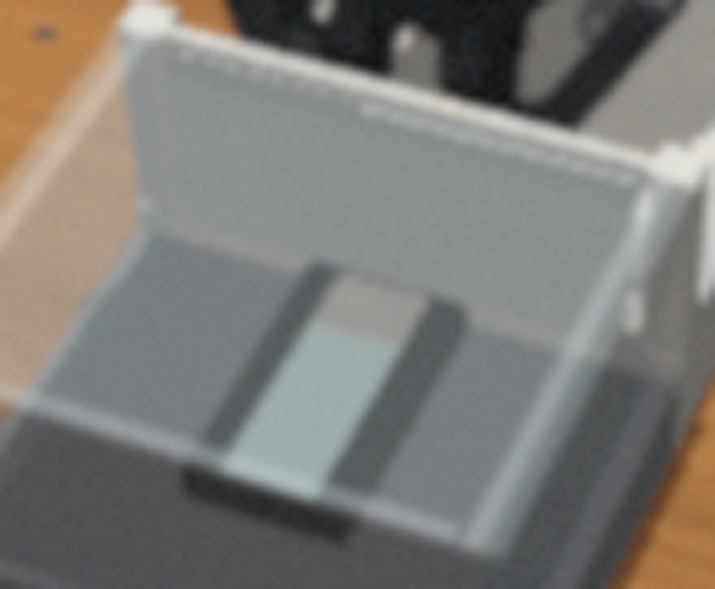

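```bash
python3 - <<'E'
from h import *
for n in("top","scene"):
    p,d=get_image(n);c=get_calibration(n);K=c["mtx"];
    for X in([.72,.02,.043],[.70,.02,.043],[.68,.02,.043],[.66,.02,.043],[.65,.02,.043],[.68,.08,.031]):
        u,v=px(n,np.array(X)).round().astype(int)
        z=np.median(d[v-1:v+2,u-1:u+2]);w=np.array(c["R"]).T@(z*np.linalg.solve(K,[u,v,1.])-c["t"]);print(n,X,w.round(4))
E
```

```text
top [0.72, 0.02, 0.043] [0.7067 0.0209 0.1093]
top [0.7, 0.02, 0.043] [0.6891 0.0211 0.1079]
top [0.68, 0.02, 0.043] [0.6711 0.0213 0.1101]
top [0.66, 0.02, 0.043] [0.6515 0.0195 0.1103]
top [0.65, 0.02, 0.043] [0.6439 0.0196 0.1086]
top [0.68, 0.08, 0.031] [0.6698 0.0757 0.1093]
scene [0.72, 0.02, 0.043] [0.7646 0.0452 0.1096]
scene [0.7, 0.02, 0.043] [0.7488 0.0464 0.1108]
scene [0.68, 0.02, 0.043] [0.7312 0.0452 0.1116]
scene [0.66, 0.02, 0.043] [0.7132 0.0456 0.1111]
scene [0.65, 0.02, 0.043] [0.7033 0.0447 0.1095]
scene [0.68, 0.08, 0.031] [0.7383 0.102  0.11  ]
```

Depth only reads the hood, so I draw back along the entry path and look again.

```bash
python3 -m creep '{"jaw":[-0.5,-0.5,-0.5,-0.5,-0.5,-0.5,-0.5,-0.5],"xyz":[[-5,0,-1.7],[-14,0,-4.8],[-25,0,-8.6],[-36,0,-12.4],[-47,0,-16.2],[-58,0,-20],[-69,0,-23.8],[-75,0,-25.9]],"rotation":[[0,0,0],[0,0,0],[0,0,0],[0,0,0],[0,0,0],[0,0,0],[0,0,0],[0,0,0]]}'; python3 -m creep '{"jaw":[-0.5,-0.5,-0.5,-0.5],"xyz":[[0,0,0],[0,0,0],[0,0,0],[0,0,0]],"rotation":[[0,0,0],[0,0,0],[0,0,0],[0,0,0]]}'; python3 - <<'E'
from h import *
for n in("scene","top"):
    p,d=get_image(n);cv2.imwrite(f"pics/{n}9.png",p[:,:,::-1])
    print(n,[(q["uv"],q["confidence"],ray(n,q["uv"],.037).round(4)) for q in tip_of(n,"carrier_mid")])
s=observe();print(s["position"],s["force"],s["time"])
a=cv2.imread("pics/scene9.png");b=cv2.imread("pics/top9.png")
o=np.hstack([cv2.resize(a[160:280,200:320],None,fx=3.3,fy=3.3,interpolation=cv2.INTER_CUBIC),cv2.resize(b[150:270,220:340],None,fx=3.3,fy=3.3,interpolation=cv2.INTER_CUBIC)])
cv2.imwrite("pics/j9.png",o)
E
```

```text
time: 8.7
position: [0.5473, 0.0255, 0.0608]
eef_rot: [3.098, -0.015, 0.517]
force: [0.2, 0.3, 0.2]
grip_width: 0.0214
time: 9.1
position: [0.5494, 0.0258, 0.0609]
eef_rot: [3.098, -0.016, 0.518]
force: [-0.6, 0.4, -0.0]
grip_width: 0.021
scene []
top [([344.9, 226.9], 0.21, array([ 0.6182, -0.1181,  0.037 ]))]
[0.54907653 0.02570262 0.06079666] [ 0.45058577  0.25968854 -0.47232775] 9.3
```

View pics/j9.png

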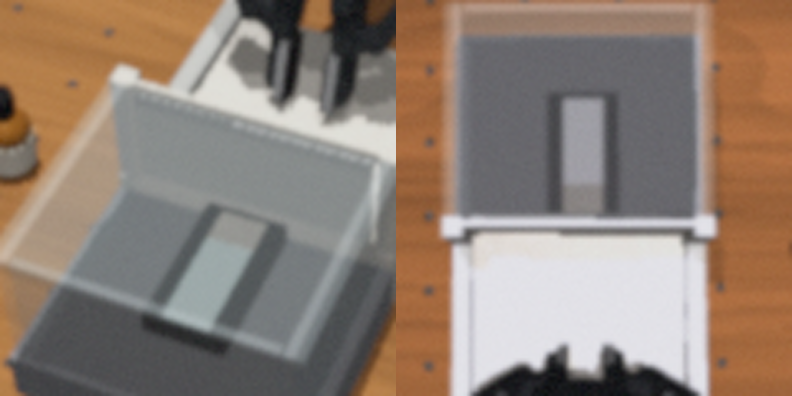

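```bash
python3 - <<'E'
from h import *
a=cv2.imread("pics/scene9.png");z=cv2.imread("pics/scene0.png")
S=6
def crop(i):return cv2.resize(i[175:265,212:322],None,fx=S,fy=S,interpolation=cv2.INTER_CUBIC)
o=crop(a)
def pt(X):
    u=px("scene",np.array(X));return tuple(int(round(k)) for k in ((u[0]-212+.5)*S,(u[1]-175+.5)*S))
def box(fx,y,col,pitch,zb):
    # top face, front bottom at bed
    L=.084;ax=np.array([np.cos(pitch),0,-np.sin(pitch)]);up=np.array([np.sin(pitch),0,np.cos(pitch)])
    f=np.array([fx,y,.031])
    c=[f+up*.012+s*np.array([0,.023,0])-k*ax*L for s,k in((-1,0),(1,0),(1,1),(-1,1))]
    cv2.polylines(o,[np.array([pt(q) for q in c])],True,col,1)
box(.7245,.0285,(0,255,0),0,0)
box(.7245,.0285,(0,0,255),np.arcsin(9/84),0)
cv2.imwrite("pics/j10.png",o)
cv2.imwrite("pics/j11.png",np.hstack([crop(z)[:, :],])) 
df=np.abs(a.astype(int)-z).max(2)[175:265,212:322].clip(0,255).astype(np.uint8)
cv2.imwrite("pics/j12.png",cv2.resize(df*4,None,fx=S,fy=S))
E
```

```text
(no output)
```

View pics/j10.png

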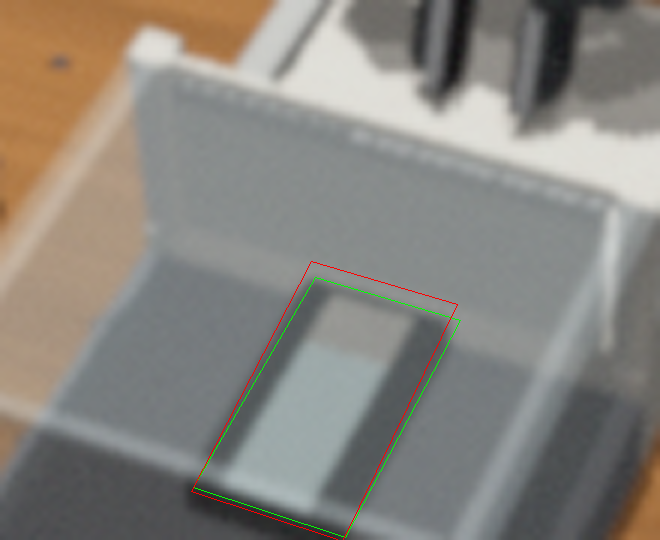

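View pics/j11.png

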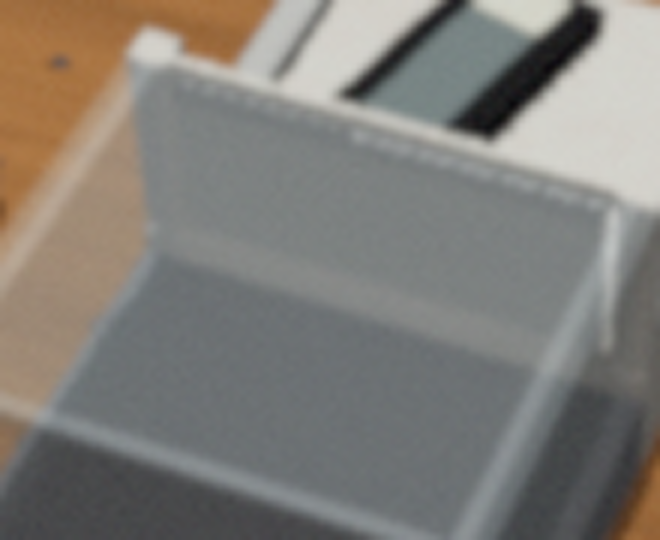

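The flat model (green) fits the carrier. The nose-down, rear-on-the-deck model (red) does not: its rear edge would stand at about (385,283). I check the flap against its first picture.

```bash
python3 - <<'E'
from h import *
a=cv2.imread("pics/scene9.png").mean(2);z=cv2.imread("pics/scene0.png").mean(2)
for u in (245,250,255,295,300,305):
    print(u,a[205:238,u].round().astype(int).tolist());print("  0",z[205:238,u].round().astype(int).tolist())
for n in("objective","oil_bottle","dish"):
    print(n,[(np.round(q["uv"],1).tolist(),round(q["confidence"],2)) for q in tip_of("scene",n)[:1]],[(np.round(q["uv"],1).tolist(),round(q["confidence"],2)) for q in tip_of("top",n)[:1]])
E
```

```text
245 [138, 139, 138, 142, 140, 141, 139, 140, 145, 146, 148, 147, 145, 141, 133, 123, 122, 123, 122, 121, 121, 123, 122, 122, 122, 122, 123, 122, 122, 123, 122, 121, 122]
  0 [128, 129, 129, 127, 128, 128, 129, 130, 133, 136, 137, 134, 134, 131, 121, 114, 111, 110, 112, 111, 112, 109, 110, 112, 111, 112, 113, 115, 113, 112, 112, 111, 112]
250 [140, 139, 138, 139, 139, 140, 138, 142, 140, 143, 146, 148, 147, 147, 144, 137, 128, 124, 124, 123, 121, 122, 122, 123, 121, 122, 123, 123, 123, 122, 123, 122, 123]
  0 [127, 129, 129, 128, 127, 130, 129, 129, 129, 132, 134, 136, 136, 135, 133, 126, 116, 112, 113, 113, 113, 112, 114, 111, 111, 112, 112, 112, 112, 113, 111, 110, 113]
255 [138, 139, 139, 138, 138, 139, 140, 140, 140, 140, 140, 145, 148, 147, 147, 147, 142, 136, 125, 123, 122, 123, 122, 123, 123, 122, 120, 118, 113, 104, 96, 89, 92]
  0 [128, 129, 128, 128, 128, 126, 130, 129, 130, 128, 131, 133, 134, 136, 136, 134, 132, 124, 116, 114, 110, 113, 115, 110, 111, 113, 113, 110, 113, 112, 113, 112, 112]
295 [143, 136, 135, 137, 137, 137, 139, 139, 136, 138, 137, 139, 136, 139, 138, 137
[... 412 characters left out ...]
142, 137, 135]
  0 [150, 145, 127, 123, 124, 128, 127, 127, 128, 126, 126, 126, 127, 126, 126, 127, 128, 126, 128, 128, 128, 127, 128, 128, 129, 133, 135, 135, 135, 135, 131, 125, 123]
305 [157, 160, 158, 145, 136, 135, 138, 136, 140, 137, 138, 138, 139, 138, 137, 137, 140, 138, 137, 138, 139, 143, 146, 151, 156, 163, 166, 168, 169, 165, 160, 154, 143]
  0 [146, 148, 149, 133, 126, 123, 126, 129, 127, 128, 127, 126, 127, 128, 126, 126, 128, 126, 127, 127, 128, 131, 135, 139, 145, 151, 154, 155, 157, 153, 148, 141, 132]
objective [([372.5, 229.1], 0.92)] [([207.2, 260.7], 0.72)]
oil_bottle [([203.0, 213.3], 0.64)] [([347.3, 223.1], 0.59)]
dish [([348.1, 295.1], 0.73)] [([205.3, 189.9], 0.82)]
```

View pics/j12.png

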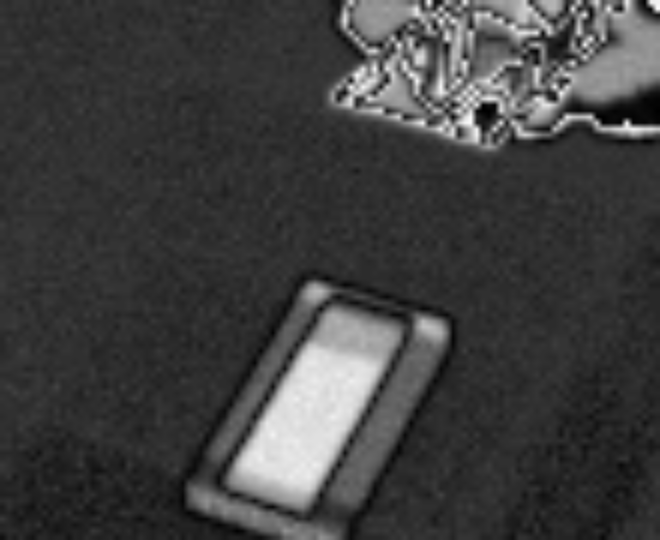

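The flap's lower edge sits on the same pixel rows as at the start, so it is shut. Only the carrier differs between the pictures, and the bystanders have not moved. I lift the fingers clear and hand in.

```bash
python3 -m creep '{"jaw":[-0.5,-0.5,-0.5,-0.5,-0.5,-0.5,-0.5],"xyz":[[-5,0,-5],[-15,0,-18],[-25,0,-36],[-35,0,-55],[-40,0,-70],[-40,0,-70],[-40,0,-70]],"rotation":[[0,0,0],[0,0,0],[0,0,0],[0,0,0],[0,0,0],[0,0,0],[0,0,0]]}'; python3 - <<'E'
from h import *
p,d=get_image("scene")
z=cv2.imread("pics/scene9.png")[...,::-1]
print(np.abs(p[205:270,220:315].astype(int)-z[205:270,220:315]).mean(), observe()["force"])
print(sign_off())
E
```

```text
time: 10.3
position: [0.4883, 0.0264, 0.1144]
eef_rot: [-3.098, 0.015, -0.519]
force: [-0.1, -0.6, 0.5]
grip_width: 0.0212
3.6174358974358976 [ 0.49469549 -0.69266487 -0.30887498]
the job is handed in; nothing more can be done
None
```

The carrier is lying flat on the sunken bed under the hood with the flap shut behind it, and I handed the job in at about 10.4 s. I pushed it with the two part-open fingertips, tilted forward to fit under the lintel. The push squared it to the loader, took it through the flap and over the step. Then I drew the fingers back out and lifted them clear.

**Last checks:**
- **Carrier:** in the scene picture its outline matches a carrier lying flat, not one with its rear still up on the deck. Its rear edge is only about 1 mm past the step, which is less than the calibration error, so that margin rests on the outline match and the shut flap.
- **Flap:** its lower edge is on the same pixel rows as in the first picture, so it is shut.
- **Bystanders:** the networks put the objective, bottle and dish within about 4 pixels of where they were at the start. I take that as network scatter, not movement.
- **Forces:** tool force readings never passed about 5 N. The last was under 1 N with the arm clear of everything.

**Checks that failed:**
- **Depth:** the cameras read only the hood roof, so I could not measure the carrier's height directly.
- **Carrier detection:** the networks did not find the carrier under the hood, apart from one low-confidence false hit on the bottle.

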